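# Eject a sensor module from the test dock and pack it

## Robot

A 6-joint arm with a two-finger parallel gripper is mounted at the origin on the work surface. World frame = base frame: x ahead of the robot, y to its left, z up, the work surface at z = 0. Lengths are in mm, angles in degrees, forces in N, time in s.
With the tool pointing down it reaches from about 300 to 850 mm from the base axis. Payload 4.2 kg.
Tool frame: the origin (TCP) lies at the very end of the fingers, on their centre line; the grasp point (between the pads) lies 19 mm behind it (env.grip_depth is the distance from the TCP to the grasp point, in mm); z points along the fingers, y is the line along which they close (so a half turn about z gives the same grasp; the last joint's range is limited). The gripper opens to 91 mm and grips with 3 to 60 N. Pads are 32 mm wide; open, the fingers measure 118 mm over their backs; the gripper's body (76 mm by 178 mm) begins 60 mm behind the grasp point.
Start: joints at [-68.354, 18.312, 89.639, -0, 72.044, -1.146], TCP at [222.754, -530.117, 213.976] pointing down, gripper open.
Joint ranges: [-177.97, 177.97], [-48.28, 115.42], [12.27, 149.76], [-77.06, 257.06], [2.81, 150.46], [-146.56, 146.56]. Speed limits (degrees/s): [147.25, 147.25, 180, 180, 180, 180].

## Interface

Orientations are given as [roll, pitch, yaw] about the fixed x, y, z axes, in that order (R = Rz(yaw) Ry(pitch) Rx(roll)).
In Python, from workcell import env, cams gives the robot as it stands.
- The arm moves only by the tool apply_moves, never from a script. Its argument "deltas" is a list of rows, each a list of 5 numbers: the shift along the tool's x, y, z in m, then the turn about the tool's z in rad, then the opening, from -1 (shut) to 1 (fully open), so that 0 is half open. In form: [[tx, ty, tz, roll, gripper], ...]. A call has 1 to 5 rows; each row is the pose to reach, as a shift and turn from the pose commanded when the call began, along the tool's axes at that moment; what a row does not reach only later rows make up. A row lasts 1/10 s, in which the tool goes at most 50 mm and 8.59 degrees, less where a joint would pass 70% of its speed; a pose out of reach is approached as far as the arm can. A call with a gripper value outside its range is refused whole. The fingers move at their own pace and stop on an object; "grip_force" is the grip in N (left out, the last holds). Time passes only in rows, so rows that repeat a pose let the fingers close. It gives the time, the measured TCP pose, the force, the opening and the grip force at its end, in the units of the state.
- env.state(): the state, without advancing time (a new reading comes with each control period).
- cams.grab_frame(name): name is "side" or "top"; returns the picture (384x512x3 uint8, blue, green, red); there is no depth.
- cams.get_calibration(name): a dict with "mtx" (3x3 intrinsics, pixels), "k1" (the pictures are not rectified: a ray, as slopes to the right and down, at radius r is drawn at 1 + k1 r^2 times it, then the intrinsics apply), "eye" and "attitude" of the camera in the world. Camera axes: x right, y down, z forward; pixel columns grow to the right and rows downward; lengths in mm; the calibration is good to about 2 mm. A picture is of the moment at which its call begins. get_calibration takes no time and is no camera call.
- env.job_done(): hands the job in; it is judged then, once.
The state is a dict: "time_s": time; "qpos": joint angles; "qvel": joint speeds; "effort": joint torques, N m; "ee_pos": TCP position; "ee_rot": TCP orientation; "force": force on the tool from outside, world axes, zero at the start; "torque": the same for the moment, N m; "gripper_width": finger opening in mm; "gripper_force": force on a finger pad.
Only numpy, scipy, OpenCV 4.12 (cv2) and the standard library are available. Lean on these libraries where they do the work, as an engineer would, in place of code of your own. Each camera call takes 0.05 s, during which the arm holds its last target. There are 200 camera calls.

## Task

One of the two bays of the test dock holds the sensor module with the round turret; from behind that bay, push its spring ejector slide all the way forward so that the module is driven out of the mouth onto the apron, then let the slide spring back home. Then lay the module flat, turret up, in the empty recess of the open case, setting it down rather than dropping it. Leave the square-capped blank in its bay and all the other things where they are.

Things in the scene. Friction and masses are not known exactly. Their poses are not given: they have to be found in the camera images.
- dock: Fixed grey dock with two parallel bays (tunnels) under a clear cover, 160 mm wide (x), cover top 72 mm above the bench. Origin on the bench, z up; its -y is the ejecting direction. Bay centrelines at x = -45 and +45 mm, each 50 mm wide, 54 mm high, floor at 12 mm. Walls and cover run from the mouths at y = -55 mm to the rear at y = +70 mm. Not open from above.
- apron (a point): Middle of the front edge of the dock's apron: the flat plate level with the bay floors (12 mm above the bench), without side walls, that runs from the mouths (dock y = -55 mm) to this edge (y = -135 mm), 160 mm wide. Dock axes.
- ejector_a (a joint): Travel of the spring slide of the bay at dock x = -45 mm: 0 home, 0.070 m pushed fully in (towards dock -y), at its stop. Spring about 3.6 N at home, 10 N at full travel, plus a damper (25 N s/m); it returns by itself when let go. Full travel moves the part in its bay 64 to 70 mm out, to where it stays.
- ejector_b (a joint): The same for the bay at dock x = +45 mm.
- ejector_a_pad (a point): Middle of the outer (dock +y) face of ejector_a's upright grey pad, to be pushed towards dock -y. The pad is 40 mm wide (x), 8 mm thick, from 8 to 58 mm above the bench; this point is 45 mm above the bench, at home at dock x = -45, y = +155 mm. Dock axes. The space behind it is free.
- ejector_b_pad (a point): The same on ejector_b, at home at dock x = +45, y = +155 mm.
- module: Loose black module, about 0.18 kg: a box 44 mm wide (x), 100 mm long (y), 34 mm high, with a round turret 30 mm across and 16 mm high on top, centred at y = -18 mm. Origin at the centre of its underside, z up. Starts in one of the bays, long axis along the bay, turret end (-y) towards the mouth, its rear 1 to 6 mm in front of the ejector's pusher.
- blank: Loose black blank of the same box size, with a flat square cap (34 mm, 6 mm high) instead of the turret; sits in the other bay. Origin at the centre of its underside, same axes as the module. To be left there.
- case: Fixed black case, opened flat; its tray has two equal recesses side by side at x = -45 and +45 mm of its frame, one empty, one taken. Origin on the bench under the tray's centre; tray 170 mm (x) by 136 mm (y), rim 30 mm above the bench; the lid (17 mm high) lies open from x = +92 to +222 mm.
- recess: Thin grey liner on the floor of the case's empty recess. Origin at the centre of the recess floor, 18 mm above the bench, z up; the recess is 56 mm (x) by 112 mm (y) and 12 mm deep, long axis along y; a module lies in it with its long axis along y, either way round.
- packed: A second, identical turret module already packed in the case's other recess (centre 90 mm from the empty one's). Origin at the centre of its underside. To be left alone.
- driver: Loose screwdriver, 190 mm long, lying on the bench beyond the dock. Bystander.
- tub: Loose open clear tub, 100 x 90 x 45 mm, with spare black knobs, on the bench beyond the dock. Bystander.
There are look-alikes about, which are no part of the job. Leave any blue or green look-alike of the module alone.

How it is judged (in metres and radians):
On the way, in this order (a step that is already met when the one before it is completed fails the run):
1. the ejector slide of the turret module's bay is pushed at least 60 mm in and the module is out on the apron (its centre beyond the mouth) (((value of joint ejector_a above 0.06 m and x of module in the frame of dock below 0 m) or (value of joint ejector_b above 0.06 m and x of module in the frame of dock above 0 m)) and y of module in the frame of dock below -0.057 m and height (world z) of module below 0.016 m), for 0.05 s.
2. the slides are back home (within 8 mm) (value of joint each of ejector_a, ejector_b below 0.008 m), for 0.1 s.
At the end, for the whole second after the job is handed in: Module at rest, turret up, on the floor of the empty recess (centre within 10 mm each way, underside within 4 mm of the floor, tilt under 0.1 rad, long axes within 0.25 rad); both slides home within 8 mm; blank and packed module within 15 mm of their starts (all of step 2 and x of module in the frame of recess between -0.01 and 0.01 m and y of module in the frame of recess between -0.01 and 0.01 m and z of module in the frame of recess between -0.004 and 0.004 m and angle between module's own z axis and vertical below 0.1 rad and angle between the y axis of module and the y axis of recess, either way round below 0.25 rad and linear speed of module below 0.02 m/s and distance of each of blank, packed from where it was at the start of the episode below 0.015 m); the robot touches nothing.
It fails at once if the module falls freely (faster than 0.7 m/s with the fingers off it) (linear speed of module above 0.7 m/s and contact force between the fingers and module below 0.2 N).
It fails at once if the blank is shifted more than 15 mm (distance of blank from where it was at the start of the episode above 0.015 m).
It fails at once if the packed module is shifted more than 15 mm (distance of packed from where it was at the start of the episode above 0.015 m).
It fails at once if the screwdriver or the tub is shifted more than 30 mm (distance of any of driver, tub from where it was at the start of the episode above 0.03 m).
It also fails if it takes over 56 s, if anything falls off the work surface, if the arm or the gripper's body presses on something with over 40 N, if the wrist force passes 120 N, or if a joint passes its speed limit or range.

## Working session

There is one attempt and no reset: what is moved stays moved. The work goes in short steps, Python scripts to look and compute and a tool call to move; the robot and the scene stay as the last step left them, time stands still between calls to the robot, and variables do not carry over. Pictures are saved under pics/ and viewed, at most 10 in all, crops included, and the job is handed in when it is done.

Besides the shell and the picture viewer there is one more tool, called by a JSON object that holds its "name" and its "arguments". apply_moves: Moves the arm, as the interface text tells. Its arguments: {"type":"object","properties":{"deltas":{"type":"array"},"grip_force":{"type":"number"}},"required":["deltas"]}

```bash
mkdir -p pics
python3 - <<'E'
from workcell import env,cams
import cv2,numpy as np
for n in("side","top"):
    f=cams.grab_frame(n); cv2.imwrite(f"pics/{n}0.png",cv2.resize(f,None,fx=1.5,fy=1.5,interpolation=cv2.INTER_CUBIC)); cv2.imwrite(f"pics/{n}0_raw.png",f)
    c=cams.get_calibration(n);print(n,c)
print(env.state())
E
```

```text
side {'mtx': array([[425.01364793,   0.        , 257.0453999 ],
       [  0.        , 425.01364793, 189.34404593],
       [  0.        ,   0.        ,   1.        ]]), 'k1': -0.01697077524405505, 'eye': array([ 505.36186157, -794.02561032,  805.57735348]), 'attitude': array([-129.69084043,   -0.71939782,   -2.8530376 ])}
top {'mtx': array([[449.02546757,   0.        , 255.87174566],
       [  0.        , 449.02546757, 195.72178309],
       [  0.        ,   0.        ,   1.        ]]), 'k1': -0.08877121204873326, 'eye': array([ 437.46009499,   81.99880381, 1349.93651223]), 'attitude': array([-174.72518909,    0.26921259,  -89.57903682])}
{'time_s': 0.1, 'qpos': array([-6.83530015e+01,  1.83467577e+01,  8.96993094e+01, -4.91901544e-04,
        7.20429232e+01, -1.14746884e+00]), 'qvel': array([ 0.01161081, -0.08715282, -0.25291993, -0.03173166, -0.04085612,
        0.07733299]), 'effort': array([ 1.13784456e-03, -4.13330841e+01, -2.32509077e+01,  7.30128516e-02,
        4.22747433e-02, -5.98822521e-05]), 'ee_pos': array([ 222.58924895, -529.68429889,  213.21730388]), 'ee_rot': array([-1.79911018e+02, -1.31448881e-03,  2.27946183e+01]), 'force': array([-0.27620996, -0.09897146,  0.60255186]), 'torque': array([-0.04322914,  0.04970673,  0.03909467]), 'gripper_force': 0.0, 'gripper_width': 91.1390742813852}
```

View pics/side0.png

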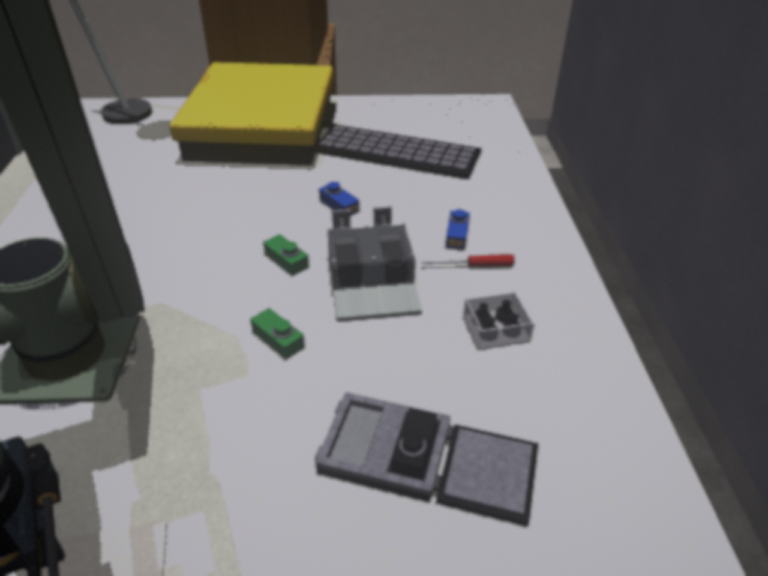

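View pics/top0.png

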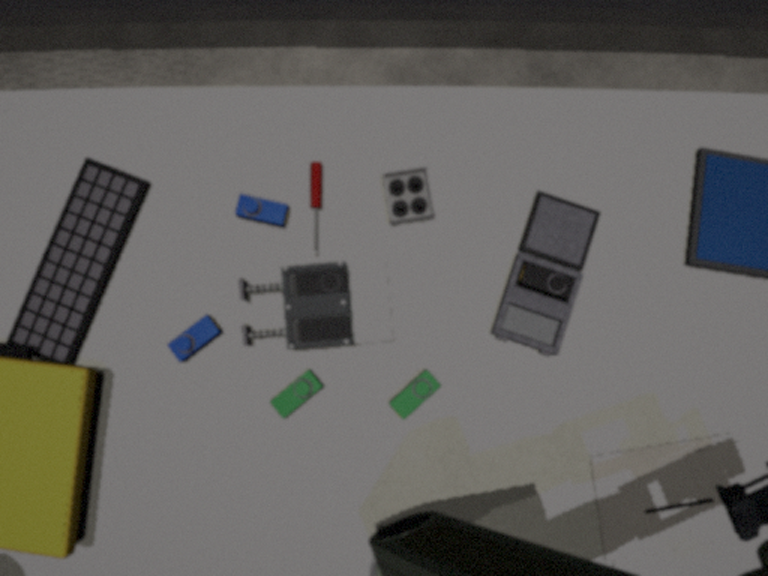

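The side view (768x576) shows the dock at about (372,265), the case tray at (385,445) with its empty recess at (357,435), and the packed module at (413,445). The top view shows the dock at (318,305), with its ejector pads at (245,290) and (248,335) and its apron to the right. The case is at (535,310) with the empty recess at (530,325).

Turret module candidates:
- Dock upper bay, top view (320,282)
- Dock lower bay, top view (322,330)
- Packed module (545,282)
- Blue and green look-alikes, which I'll leave alone

A faint ring in the upper bay suggests it holds the turret module. I'll confirm with an enlarged crop.

```bash
cat > h.py <<'E'
import numpy as np,cv2
from scipy.spatial.transform import Rotation as Ro
from workcell import env,cams
C={n:cams.get_calibration(n) for n in("side","top")}
def D(c): return np.array([c["k1"],0,0,0,0.])
def ray(n,p):
    c=C[n];u=cv2.undistortPoints(np.array([[p]],float),c["mtx"],D(c))[0,0]
    return np.array(c["eye"]),Ro.from_euler("xyz",c["attitude"],degrees=True).as_matrix()@np.array([u[0],u[1],1])
def plane(n,p,z):
    o,d=ray(n,p);return o+d*(z-o[2])/d[2]
def proj(n,P):
    c=C[n];R=Ro.from_euler("xyz",c["attitude"],degrees=True).as_matrix()
    q=(np.atleast_2d(P)-c["eye"])@R
    return cv2.projectPoints(q,np.zeros(3),np.zeros(3),c["mtx"],D(c))[0][:,0]
def tri(ps,pt):
    o1,d1=ray("side",ps);o2,d2=ray("top",pt)
    s=np.linalg.lstsq(np.c_[d1,-d2],o2-o1,rcond=None)[0]
    a,b=o1+d1*s[0],o2+d2*s[1];return (a+b)/2,np.linalg.norm(a-b)
E
python3 - <<'E'
import cv2,numpy as np
t=cv2.imread("pics/top0_raw.png");s=cv2.imread("pics/side0_raw.png")
def cr(i,x0,y0,w,h,f,g): return np.clip(cv2.resize(i[y0:y0+h,x0:x0+w],None,fx=f,fy=f,interpolation=cv2.INTER_CUBIC)*float(g),0,255).astype('u1')
a=cr(t,155,165,120,75,6.6,1.5)   # dock top
b=cr(s,205,130,90,85,4.4,1.5)   # dock side
c=cr(t,325,125,80,115,3.0,1.5)
cv2.imwrite("pics/c1.png",cr(t,155,168,115,75,6.9,2.))
cv2.imwrite("pics/c2.png",cr(s,205,130,90,85,7,1.6))
E
```

```text
(no output)
```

View pics/c1.png

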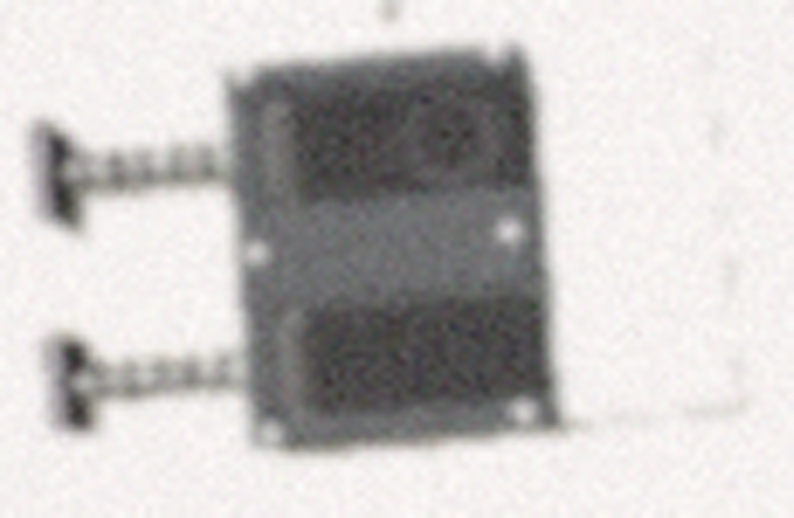

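View pics/c2.png

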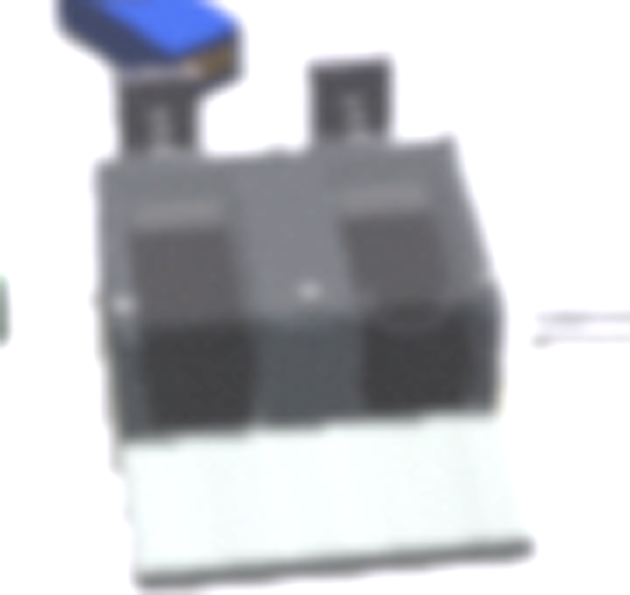

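The crops confirm the candidate. In crop 1, the upper bay (raw top about (220,188)) shows the turret ring at (450,140), and crop 2 shows the same ring at (410,310) in the right bay. That bay is at dock +x, so it is bay b. The lower/left bay has no ring and holds the blank. The pads in crop 1 are at (58,175) for b and (72,385) for a.

```bash
cat > m.py <<'E'
from h import *
r=lambda p,f,o:(np.array(p)+.5)/f-.5+o
T=lambda p:r(p,6.9,(155,168)); S=lambda p:r(p,7,(205,130))
P={k:plane("top",T(p),72) for k,p in dict(RL=(228,75),ML=(522,45),MR=(556,428),RR=(253,447)).items()}
for k,v in P.items(): print(k,v.round(1))
d=lambda a,b:np.linalg.norm(P[a]-P[b]).round(1)
print("len",d("RL","ML"),d("RR","MR"),"wid",d("RL","RR"),d("ML","MR"))
a,b=plane("side",S((140,572)),12),plane("side",S((530,541)),12);print("apron",a.round(1),b.round(1),np.linalg.norm(a-b))
m=(a+b)/2;print(m.round(1),"yaw",np.degrees(np.arctan2(*(b-a)[1::-1])).round(2))
for nm,s,t in(("padB",(350,65),(52,173)),("padA",(158,80),(67,385)),):
    q,e=tri(S(s),T(t));print(nm,q.round(1),e.round(1),"on z58:",plane("top",T(t),58).round(1),plane("side",S(s),58).round(1))
# turret centre: triangulate
q,e=tri(S((410,305)),T((450,140)));print("turret",q.round(1),e)
# case liner & tray masks
for n,box in(("top",(325,195,60,45)),("side",(208,262,60,62))):
    x,y,w,h=box;g=cv2.imread(f"pics/{n}0_raw.png")[y:y+h,x:x+w];hs=cv2.GaussianBlur(g,(3,3),0)
    gr=cv2.cvtColor(hs,cv2.COLOR_BGR2GRAY)
    np.set_printoptions(linewidth=250);print(n);print(gr[::2,::2])
E
python3 m.py
```

```text
RL [604.  285.6  72. ]
ML [617.3 163.   72. ]
MR [458.3 147.   72. ]
RR [449.4 272.   72. ]
len 123.3 125.3 wid 155.1 159.8
apron [469.   69.3  12. ] [623.9  81.9  12. ] 155.4301029088049
[546.4  75.6  12. ] yaw 4.66
padB [564.2 361.8  56.4] 0.5 on z58: [563.8 361.4  58. ] [564.3 359.3  58. ]
padA [475.5 353.4  55.4] 1.4 on z58: [474.7 352.8  58. ] [476.3 349.5  58. ]
turret [581.2 194.8  44.8] 1.868973638836143
top
[[121 122 121 120 116  84  67  75  74  74  76  79  76  73  70  71  64  51  37  15  15  20  35  43  44  33  31  40  65  83]
 [121 121 121 120 110  74  68  76  77  75  77  78  77  75  75  76  75  68  58  46  36  25  23  21  22  25  28  47  73  90]
 [121 122 121 120 100  67  75  79  78  79  77  77  78  79  79  77  76  73  73  71  68  63  51  38  28  17  24  54  80  99]
 [122 122 121 116  87  65  74  71  70  73  78  78  78  79  79  78  78  75  76  77  75  74  72  67  62  50  44  63  83 106]
 [122 122 121 111  76  72  78  76  70  63  65  70  72  76  78  80  79  78  77  77  75  75  74  76  77  73  69  71  86 111]
 [121 120 120 102  70  76  79  87  91  84  76  69  62  65  69  76
[... 5268 characters left out ...]
 78  87  97 102 107 113 112 109 111 112 110 110 111 110 110 105  77  47  38  37  37]
 [173 138  70  52  50  49  50  52  54  56  60  66  72  81  91  96  99 105 107 105 106 109 110 109 102  82  64  53  45  40]
 [175 155 113  94  81  65  55  50  48  48  48  50  52  56  60  65  71  79  85  90  98 104 106 105 104 104 102  94  84  70]
 [178 174 166 160 148 129 108  93  78  63  53  48  47  46  47  49  51  55  58  63  70  79  86  91  97 106 113 114 111 102]
 [178 178 177 177 176 172 165 159 147 128 106  91  77  61  51  47  45  45  46  48  50  53  57  62  70  80  91  99 104 102]
 [178 177 178 178 177 177 177 177 175 171 164 158 147 127 105  87  72  60  50  45  43  44  46  47  49  53  58  65  71  77]]
```

{"name": "apply_moves", "arguments": {"deltas": [[0,0,0,-0.14,-1],[0,0,0,-0.28,-1],[0,0,0,-0.42,-1],[0,0,0,-0.56,-1],[0,0,0,-0.7,-1]]}}

```text
time_s: 0.6
ee_pos: [222.6, -529.8, 213.4]
ee_rot: [-180.0, -0.0, 63.2]
force: [0.0, 0.5, 0.3]
gripper_width: 54.0
gripper_force: 0.0
```

{"name": "apply_moves", "arguments": {"deltas": [[0,0,0,-0.14,-1],[0,0,0,-0.28,-1],[0,0,0,-0.42,-1],[0,0,0,-0.563,-1],[0,0,0,-0.563,-1]]}}

```text
time_s: 1.1
ee_pos: [222.7, -529.9, 213.5]
ee_rot: [-180.0, -0.0, 95.1]
force: [0.3, -1.2, -0.5]
gripper_width: 14.3
gripper_force: 0.0
```

```bash
cat > m2.py <<'E'
from h import *
g=cv2.cvtColor(cv2.GaussianBlur(cv2.imread("pics/top0_raw.png"),(3,3),0),cv2.COLOR_BGR2GRAY)
def comp(mask,seed):
    n,l,s,c=cv2.connectedComponentsWithStats(mask.astype('u1'),connectivity=4);return (l==l[seed[1],seed[0]]).astype('u1')
def rect(m,z,n):
    c=max(cv2.findContours(m,cv2.RETR_EXTERNAL,cv2.CHAIN_APPROX_NONE)[0],key=cv2.contourArea)[:,0]
    w=np.array([plane(n,p,z)[:2] for p in c.astype(float)],np.float32);return cv2.minAreaRect(w)
m=comp((g>85)&(g<100),(355,218)); m=cv2.morphologyEx(m,cv2.MORPH_OPEN,np.ones((3,3)))
print("liner top z18",rect(m,18,"top"))
yx=np.argwhere(m);pt=yx.mean(0)[::-1]
s=cv2.cvtColor(cv2.GaussianBlur(cv2.imread("pics/side0_raw.png"),(3,3),0),cv2.COLOR_BGR2GRAY)
ms=comp((s>117)&(s<133),(236,290));ms=cv2.morphologyEx(ms,cv2.MORPH_OPEN,np.ones((5,5)))
print("liner side z18",rect(ms,18,"side"),ms.sum())
ps=np.argwhere(ms).mean(0)[::-1];print("tri liner",tri(ps,pt),pt,ps)
case=comp(g<95,(345,205));case=cv2.morphologyEx(case,cv2.MORPH_OPEN,np.ones((5,5)))
print("case all",rect(case,30,"top"))
print(env.state()["ee_pos"],env.state()["ee_rot"])
E
python3 m2.py
```

```text
liner top z18 ((500.484619140625, -199.85174560546875), (99.94178009033203, 44.50099182128906), 71.893798828125)
liner side z18 ((500.8060607910156, -200.9863739013672), (98.07069396972656, 45.661067962646484), 71.48286437988281) 695
tri liner (array([ 500.29920575, -200.61666531,   14.38886164]), np.float64(1.1473724969240768)) [352.81744422 216.35699797] [237.11798561 291.04460432]
case all ((603.6287231445312, -231.26881408691406), (140.3887176513672, 310.6318054199219), 71.64136505126953)
[ 222.65995722 -529.87625879  213.51417234] [-1.79986021e+02 -4.88620164e-02  9.51401768e+01]
```

{"name": "apply_moves", "arguments": {"deltas": [[0.045,0.021,0,0,-1],[0.09,0.042,0,0,-1],[0.135,0.063,0,0,-1],[0.18,0.084,0,0,-1],[0.225,0.105,0,0,-1]]}}

```text
time_s: 1.6
ee_pos: [307.2, -294.7, 213.8]
ee_rot: [180.0, -0.0, 94.9]
force: [1.6, -0.4, 0.9]
gripper_width: 0.4
gripper_force: 0.0
```

{"name": "apply_moves", "arguments": {"deltas": [[0.045,0.021,0,0,-1],[0.09,0.042,0,0,-1],[0.135,0.063,0,0,-1],[0.18,0.084,0,0,-1],[0.225,0.105,0,0,-1]]}}

```text
time_s: 2.1
ee_pos: [391.6, -61.1, 214.1]
ee_rot: [180.0, 0.0, 94.9]
force: [1.0, -0.1, 0.7]
gripper_width: 0.2
gripper_force: 0.0
```

{"name": "apply_moves", "arguments": {"deltas": [[0.045,0.021,0,0,-1],[0.09,0.042,0,0,-1],[0.135,0.063,0,0,-1],[0.18,0.084,0,0,-1],[0.225,0.105,0,0,-1]]}}

```text
time_s: 2.6
ee_pos: [476.0, 172.6, 213.9]
ee_rot: [180.0, 0.0, 95.0]
force: [0.2, -0.3, 0.3]
gripper_width: 0.4
gripper_force: 0.0
```

{"name": "apply_moves", "arguments": {"deltas": [[0.045,0.021,0,0,-1],[0.09,0.042,0,0,-1],[0.135,0.063,0,0,-1],[0.18,0.084,0,0,-1],[0.225,0.105,0,0,-1]]}}

```text
time_s: 3.1
ee_pos: [560.4, 405.9, 213.5]
ee_rot: [-180.0, 0.0, 95.0]
force: [1.4, -1.0, 0.5]
gripper_width: 0.7
gripper_force: 0.0
```

{"name": "apply_moves", "arguments": {"deltas": [[0,0,0.045,0,-1],[0,0,0.09,0,-1],[0,0,0.13,0,-1],[0,0,0.165,0,-1],[0,0,0.18,0,-1]]}}

```text
time_s: 3.6
ee_pos: [557.9, 402.5, 29.5]
ee_rot: [-179.6, 0.2, 95.0]
force: [-0.9, 0.3, -0.8]
gripper_width: 0.5
gripper_force: 0.0
```

{"name": "apply_moves", "arguments": {"deltas": [[0,0,0,0,-1],[-0.005,0,0,0,-1],[-0.01,0,0,0,-1],[-0.015,0,0,0,-1],[-0.02,0,0,0,-1]]}}

```text
time_s: 4.1
ee_pos: [563.0, 385.5, 36.1]
ee_rot: [179.8, -0.3, 95.1]
force: [-1.6, 5.3, 3.7]
gripper_width: 0.5
gripper_force: 2.7
```

Run:
```python
from h import *
a=cams.grab_frame("side");b=cams.grab_frame("top");cv2.imwrite("pics/s1r.png",a);cv2.imwrite("pics/t1r.png",b)
cr=lambda i,x,y,w,h,f:cv2.resize(i[y:y+h,x:x+w],None,fx=f,fy=f,interpolation=cv2.INTER_CUBIC)
A=cr(a,200,100,100,110,5);B=cr(b,140,150,110,110,5)
B=np.clip(B*1.5,0,255).astype('u1')
B=cv2.resize(B,(275,550)) if 0 else B[:, :300]
cv2.imwrite("pics/c3.png",np.hstack([A,B]))
```

```text
(no output)
```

View pics/c3.png

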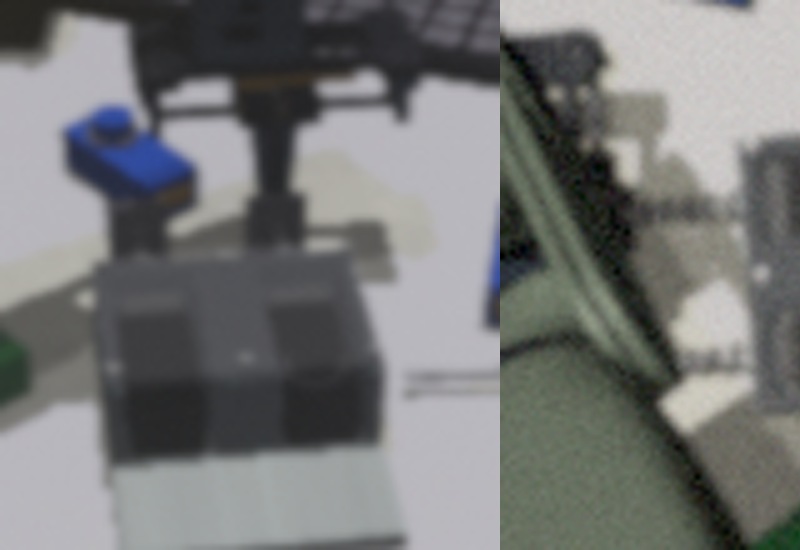

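The fingers (crop (275,215)) are right behind the right-hand pad, clear of the blue look-alike at (130,150). The 5 N reading says contact has started, so I'm pushing.

{"name": "apply_moves", "arguments": {"deltas": [[-0.008,0,0,0,-1],[-0.016,0,0,0,-1],[-0.024,0,0,0,-1],[-0.032,0,0,0,-1],[-0.04,0,0,0,-1]]}}

```text
time_s: 4.7
ee_pos: [566.7, 347.4, 35.7]
ee_rot: [179.7, -0.4, 95.1]
force: [-1.3, 9.5, 4.8]
gripper_width: 0.4
gripper_force: 5.2
```

{"name": "apply_moves", "arguments": {"deltas": [[-0.006,0,0,0,-1],[-0.012,0,0,0,-1],[-0.018,0,0,0,-1],[-0.022,0,0,0,-1],[-0.024,0,0,0,-1]]}}

```text
time_s: 5.2
ee_pos: [568.9, 323.8, 35.7]
ee_rot: [179.7, -0.4, 95.1]
force: [-1.6, 11.5, 4.9]
gripper_width: 0.3
gripper_force: 5.6
```

{"name": "apply_moves", "arguments": {"deltas": [[-0.003,0,0,0,-1],[-0.005,0,0,0,-1],[-0.006,0,0,0,-1],[-0.007,0,0,0,-1],[-0.007,0,0,0,-1]]}}

```text
time_s: 5.7
ee_pos: [569.3, 319.9, 35.9]
ee_rot: [179.7, -0.6, 95.0]
force: [-2.2, 17.9, 3.8]
gripper_width: 0.3
gripper_force: 9.2
```

The arm covered only 4 of the 7 mm commanded and the force rose to 18 N, so the slide is at its stop. I'll check the module before letting the slide back.

Run:
```python
from h import *
a=cams.grab_frame("side");b=cams.grab_frame("top");cv2.imwrite("pics/s2r.png",a);cv2.imwrite("pics/t2r.png",b)
cr=lambda i,x,y,w,h,f:cv2.resize(i[y:y+h,x:x+w],None,fx=f,fy=f,interpolation=cv2.INTER_CUBIC)
A=cr(a,210,140,80,80,5);B=np.clip(cr(b,185,150,80,80,5)*1.6,0,255).astype('u1')
cv2.imwrite("pics/c4.png",np.hstack([A,B]))
```

```text
(no output)
```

View pics/c4.png

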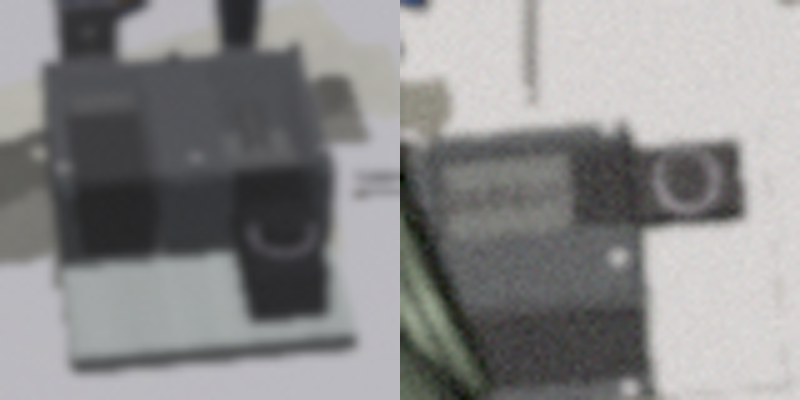

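The module is out: its turret is at crop (687,180) right and (283,225) left, and its body stands past the mouth. I'll measure that and the mouth clearance now.

Run:
```python
from h import *
O=np.array([533.4,209]);y=np.radians(5.2);R=np.array([[np.cos(y),-np.sin(y)],[np.sin(y),np.cos(y)]])
dk=lambda p:((p[:2]-O)@R).round(1)
T=lambda u,v:((u-400+.5)/5-.5+185,(v+.5)/5-.5+150); S=lambda u,v:((u+.5)/5-.5+210,(v+.5)/5-.5+140)
q=plane("top",T(687,180),62);print("turret top",q,dk(q))
print("tri",tri(S(283,225),T(687,180)))
for n,p in (("f1",T(738,142)),("f2",T(744,215))):
    q=plane("top",p,46);print(n,q.round(1),dk(q))
for n,p in (("s1",S(248,320)),("s2",S(328,315))):
    q=plane("side",p,12);print(n,q.round(1),dk(q))
print(env.state()["ee_pos"],env.state()["force"],dk(env.state()["ee_pos"]))
```

```text
turret top [585.39242707 129.19127422  62.        ] [ 44.5 -84.2]
tri (array([586.41261621, 129.47161482,  54.38805173]), np.float64(0.289861056958291))
f1 [609.8 100.1  46. ] [  66.2 -115.3]
f2 [566.9  96.3  46. ] [  23.1 -115.3]
s1 [565.8  97.7  12. ] [  22.2 -113.8]
s2 [611.2 100.3  12. ] [  67.6 -115.3]
[569.28506305 319.85801286  35.83328057] [-2.64205125 18.57790309  2.78852682] [ 45.8 107.1]
```

Turret at dock (44.5, -84) puts the module centre at about y = -66, beyond the mouth, so step 1 is met. I'm releasing the slide and going over to the apron.

{"name": "apply_moves", "arguments": {"deltas": [[0.015,0,0,0,-1],[0.03,0,0,0,-1],[0.045,0,0,0,-1],[0.06,0,0,0,-1],[0.075,0,0,0,-1]]}}

```text
time_s: 6.3
ee_pos: [560.9, 388.0, 33.2]
ee_rot: [-179.9, 0.1, 95.2]
force: [0.6, -0.6, -0.5]
gripper_width: 0.5
gripper_force: 0.0
```

{"name": "apply_moves", "arguments": {"deltas": [[0.01,0,0,0,-1],[0.015,0,-0.04,0,-1],[0.015,0,-0.08,0,-1],[0.015,0,-0.12,0,-1],[0.015,0,-0.15,0,-1]]}}

```text
time_s: 6.8
ee_pos: [560.3, 402.8, 186.1]
ee_rot: [180.0, 0.0, 95.1]
force: [-0.8, 0.7, -0.1]
gripper_width: 0.5
gripper_force: 0.0
```

{"name": "apply_moves", "arguments": {"deltas": [[-0.045,0,0,0,-1],[-0.09,0,0,0,-1],[-0.135,0,0,0,-1],[-0.18,0,0,0,0],[-0.225,0,0,0,1]]}}

```text
time_s: 7.3
ee_pos: [579.7, 176.7, 183.3]
ee_rot: [-179.9, 0.1, 95.2]
force: [0.6, 0.2, -0.0]
gripper_width: 13.6
gripper_force: 0.0
```

Run:
```python
from h import *
O=np.array([533.4,209]);y=np.radians(5.2);R=np.array([[np.cos(y),-np.sin(y)],[np.sin(y),np.cos(y)]])
s=env.state();print(s["ee_pos"],s["ee_rot"],(s["ee_pos"][:2]-O)@R)
```

```text
[579.71804622 176.66432985 183.34716709] [-1.79877415e+02  8.43844258e-02  9.51618452e+01] [ 43.19675438 -36.40051346]
```

{"name": "apply_moves", "arguments": {"deltas": [[-0.042,0.002,0.0,0,1],[-0.042,0.002,0.0,0,1],[-0.042,0.002,0.03,0,1],[-0.042,0.002,0.06,0,1],[-0.042,0.002,0.09,0,1]]}}

```text
time_s: 7.8
ee_pos: [585.7, 137.4, 92.7]
ee_rot: [-179.9, 0.0, 95.1]
force: [-0.3, -0.2, -0.6]
gripper_width: 53.5
gripper_force: 0.0
```

{"name": "apply_moves", "arguments": {"deltas": [[0,0,0,0,1],[0,0,0.02,0,1],[0,0,0.04,0,1],[0,0,0.06,0,1],[0,0,0.06,0,1]]}}

```text
time_s: 8.3
ee_pos: [584.9, 137.3, 32.6]
ee_rot: [-179.7, 0.0, 95.2]
force: [-1.4, -0.3, 0.1]
gripper_width: 90.8
gripper_force: 0.0
```

Run:
```python
from h import *
O=np.array([533.4,209]);y=np.radians(5.2);R=np.array([[np.cos(y),-np.sin(y)],[np.sin(y),np.cos(y)]])
s=env.state();print(s["ee_pos"],s["ee_rot"],s["force"],s["gripper_width"],(s["ee_pos"][:2]-O)@R)
```

```text
[584.85297823 137.32478219  32.64903728] [-1.79744601e+02  4.56227944e-02  9.51819895e+01] [-1.44986718 -0.32260253  0.13306728] 90.78517775903411 [ 44.74510835 -76.04354736]
```

{"name": "apply_moves", "arguments": {"deltas": [[0,0,0.003,0,-1],[0,0,0.003,0,-1],[0,0,0.003,0,-1],[0,0,0.003,0,-1],[0,0,0.003,0,-1]], "grip_force": 15}}

```text
time_s: 8.8
ee_pos: [586.5, 137.3, 31.5]
ee_rot: [179.9, -0.0, 95.2]
force: [-0.6, 0.0, -0.6]
gripper_width: 54.3
gripper_force: 0.0
```

{"name": "apply_moves", "arguments": {"deltas": [[0,0,0,0,-1],[0,0,0,0,-1],[0,0,0,0,-1],[0,0,0,0,-1],[-0.005,0,0,0,-1]]}}

```text
time_s: 9.3
ee_pos: [587.0, 133.1, 31.2]
ee_rot: [179.9, -0.1, 95.2]
force: [-0.2, 2.0, 2.0]
gripper_width: 43.7
gripper_force: 15.0
```

{"name": "apply_moves", "arguments": {"deltas": [[-0.005,0,0,0,-1],[-0.01,0,0,0,-1],[-0.015,0,0,0,-1],[-0.02,0,0,0,-1],[-0.02,0,0,0,-1]]}}

```text
time_s: 9.8
ee_pos: [588.9, 111.4, 31.1]
ee_rot: [180.0, 0.0, 95.1]
force: [0.2, -1.2, 3.4]
gripper_width: 43.8
gripper_force: 15.0
```

{"name": "apply_moves", "arguments": {"deltas": [[0,0,0,0,0.2],[0,0,0,0,0.2],[0.005,0,0,0,0.2],[0.01,0,0.002,0,0.2],[0.01,0,0.002,0,0.2]]}}

```text
time_s: 10.3
ee_pos: [587.2, 123.1, 28.4]
ee_rot: [-179.9, 0.0, 95.2]
force: [0.6, 0.2, -1.1]
gripper_width: 54.4
gripper_force: 0.0
```

{"name": "apply_moves", "arguments": {"deltas": [[0,0,0,0,-1],[0,0,0,0,-1],[0,0,0,0,-1],[0,0,0,0,-1],[0,0,0,0,-1]], "grip_force": 40}}

```text
time_s: 10.8
ee_pos: [587.5, 122.2, 28.8]
ee_rot: [-180.0, 0.0, 95.2]
force: [-0.7, 0.6, -1.7]
gripper_width: 43.5
gripper_force: 40.0
```

Run:
```python
from h import *
s=env.state();print(s["ee_pos"],s["ee_rot"],s["force"],s["gripper_width"],s["gripper_force"])
a=cams.grab_frame("side");b=cams.grab_frame("top");cv2.imwrite("pics/s3r.png",a);cv2.imwrite("pics/t3r.png",b)
cr=lambda i,x,y,w,h,f:cv2.resize(i[y:y+h,x:x+w],None,fx=f,fy=f,interpolation=cv2.INTER_CUBIC)
cv2.imwrite("pics/c5.png",np.hstack([cr(a,205,110,90,110,4.4),np.clip(cr(b,145,150,90,110,4.4)*1.5,0,255).astype('u1')]))
```

```text
[587.5235834  122.22679745  28.8471003 ] [-1.79990412e+02  7.96819649e-03  9.51538324e+01] [-0.70327297  0.55054316 -1.7084447 ] 43.49587453977008 39.99963462352753
```

View pics/c5.png

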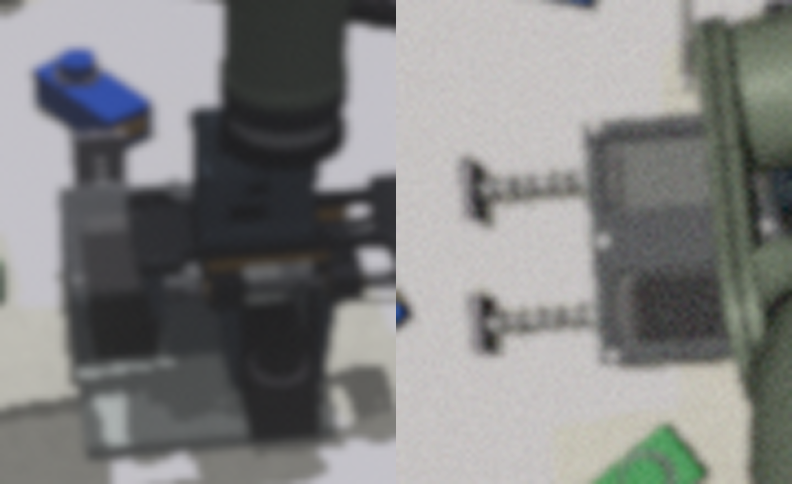

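Both slides are home (pads at right crop (478,190) and (484,320)). The module is held between the fingers, with its front bottom edge at about left crop (290,437). I'll draw it clear of the mouth and lift.

{"name": "apply_moves", "arguments": {"deltas": [[-0.01,0,-0.002,0,-1],[-0.02,0,-0.003,0,-1],[-0.03,0,-0.004,0,-1],[-0.04,0,-0.02,0,-1],[-0.05,0,-0.04,0,-1]]}}

```text
time_s: 11.4
ee_pos: [591.2, 71.0, 68.4]
ee_rot: [-179.8, 0.0, 95.1]
force: [0.3, -0.2, -1.5]
gripper_width: 43.6
gripper_force: 40.0
```

{"name": "apply_moves", "arguments": {"deltas": [[-0.03,0,-0.02,0,-1],[-0.06,0,-0.04,0,-1],[-0.09,0,-0.06,0,-1],[-0.12,0,-0.06,0,-1],[-0.15,0,-0.06,0,-1]]}}

```text
time_s: 11.9
ee_pos: [605.7, -79.1, 130.0]
ee_rot: [179.9, 0.0, 95.1]
force: [0.6, -0.6, -2.2]
gripper_width: 43.4
gripper_force: 40.0
```

Run:
```python
from h import *
s=env.state();print(s["ee_pos"],s["ee_rot"],s["force"],s["gripper_width"],s["gripper_force"])
a=cams.grab_frame("side");b=cams.grab_frame("top");cv2.imwrite("pics/s4r.png",a);cv2.imwrite("pics/t4r.png",b)
p=proj("side",s["ee_pos"])[0];print(p,plane("side",(270.4,208.8),12))
x,y=int(p[0])-45,int(p[1])-60
x0,y0=200,255
cr=lambda i,x,y,w,h,f:cv2.resize(i[y:y+h,x:x+w],None,fx=f,fy=f,interpolation=cv2.INTER_CUBIC)
cv2.imwrite("pics/c6.png",np.hstack([cr(a,x,y,90,110,4.4),np.clip(cr(b,315,120,90,110,4.4)*1.5,0,255).astype('u1')]));print(x,y)
```

```text
[605.69172615 -79.14518566 130.04319242] [1.79900141e+02 3.70532477e-02 9.51129655e+01] [ 0.58229482 -0.6238526  -2.17686431] 43.44629812074872 40.00054478645325
[281.26012859 215.75608728] [595.72115024  74.89690338  12.        ]
236 155
```

View pics/c6.png

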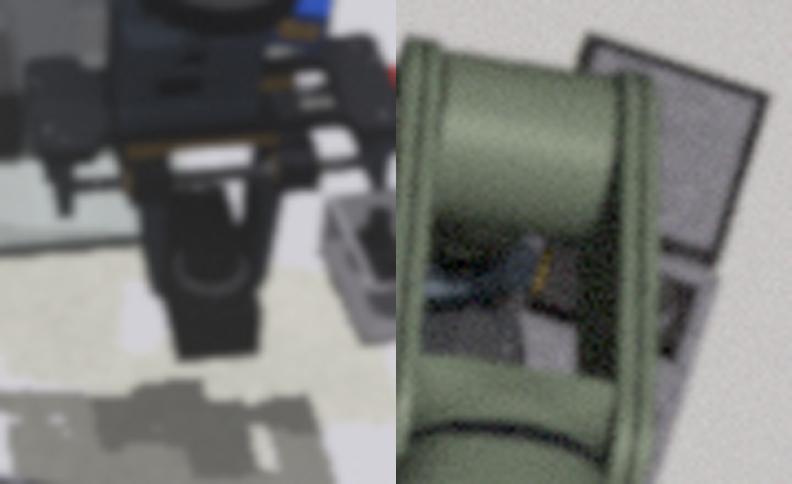

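The module is held level, with its turret towards the camera; its front bottom edge runs (178,362)-(260,356) in the left crop. While carrying, I'll refine the module's offset in the grip and the recess centre from the tray outline.

```bash
cat > m3.py <<'E'
from h import *
S=lambda u,v:((u+.5)/4.4-.5+236,(v+.5)/4.4-.5+155)
tcp=np.array([605.69,-79.15,130.04]);yw=np.radians(95.11);tx=np.array([np.cos(yw),np.sin(yw)]);ty=np.array([np.sin(yw),-np.cos(yw)])
for p in((178,361),(260,355)):
    q=plane("side",S(*p),113.2)[:2]-tcp[:2];print("front rel tool",(q@tx).round(1),(q@ty).round(1))
def line(n,f,a,b,z):  # strongest edge along profiles between pixel points a,b (raw), normal n; returns edge pts on plane z
    pass
for n,th,box in(("top",98,(300,110,110,140)),("side",145,(200,255,100,80))):
    g=cv2.cvtColor(cv2.GaussianBlur(cv2.imread(f"pics/{n}0_raw.png"),(3,3),0),cv2.COLOR_BGR2GRAY)
    x,y,w,h=box;big=cv2.resize(g[y:y+h,x:x+w],None,fx=4,fy=4,interpolation=cv2.INTER_CUBIC)
    m=(big<th).astype('u1')
    c=max(cv2.findContours(m,cv2.RETR_EXTERNAL,cv2.CHAIN_APPROX_NONE)[0],key=cv2.contourArea)[:,0]
    px=(c+.5)/4-.5+np.array([x,y])
    for z in(0,30):
        W=np.array([plane(n,p,z)[:2] for p in px.astype(float)])
        for yd in(-18.2,):
            a=np.radians(yd);ex=np.array([np.cos(a),np.sin(a)]);ey=np.array([-np.sin(a),np.cos(a)])
            q=(W-[500.5,-200.5])@np.c_[ex,ey]   # rel. to liner estimate, case axes
            t=q[(q[:,0]>-20)&(q[:,0]<100)]
            up=t[t[:,1]>30];lo=t[t[:,1]<-30];le=q[(abs(q[:,1])<45)&(q[:,0]<0)]
            f=lambda d,i,j:np.polyfit(d[:,i],d[:,j],1).round(3)
            print(n,"z",z,"v+ med",np.median(up[:,1]).round(1),"v- med",np.median(lo[:,1]).round(1),"u-",np.median(le[:,0]).round(1),"slopes",f(up,0,1)[0],f(lo,0,1)[0],f(le,1,0)[0])
E
python3 m3.py
```

```text
front rel tool -48.5 -20.0
front rel tool -49.7 22.6
top z 0 v+ med 69.3 v- med -74.1 u- -41.4 slopes -0.001 -0.008 0.007
top z 30 v+ med 73.3 v- med -66.9 u- -43.9 slopes -0.002 -0.008 0.033
side z 0 v+ med 90.8 v- med -70.9 u- -48.8 slopes 0.015 -0.007 0.056
side z 30 v+ med 66.4 v- med -89.1 u- -39.9 slopes 0.015 -0.007 -0.031
```

{"name": "apply_moves", "arguments": {"deltas": [[-0.022,-0.023,0,0.081,-1],[-0.045,-0.046,0,0.163,-1],[-0.067,-0.069,0,0.244,-1],[-0.09,-0.093,0,0.326,-1],[-0.112,-0.116,0,0.407,-1]]}}

```text
time_s: 12.5
ee_pos: [498.7, -199.7, 128.9]
ee_rot: [-180.0, -0.0, 71.6]
force: [0.9, 0.1, -3.1]
gripper_width: 43.7
gripper_force: 40.0
```

{"name": "apply_moves", "arguments": {"deltas": [[0,0,0.015,0,-1],[0,0,0.03,0,-1],[0,0,0.045,0,-1],[0,0,0.055,0,-1],[0,0,0.06,0,-1]]}}

```text
time_s: 13.0
ee_pos: [499.4, -198.7, 68.1]
ee_rot: [-179.9, -0.0, 71.8]
force: [-0.1, -1.3, -0.8]
gripper_width: 43.6
gripper_force: 40.0
```

Run:
```python
from h import *
s=env.state();print(s["ee_pos"],s["ee_rot"],s["force"],s["gripper_width"])
a=cams.grab_frame("side");b=cams.grab_frame("top");cv2.imwrite("pics/s5r.png",a);cv2.imwrite("pics/t5r.png",b)
cr=lambda i,x,y,w,h,f:cv2.resize(i[y:y+h,x:x+w],None,fx=f,fy=f,interpolation=cv2.INTER_CUBIC)
cv2.imwrite("pics/c7.png",cr(a,195,225,110,100,5.8))
```

```text
[ 499.44909816 -198.67658494   68.06727184] [-1.79907600e+02 -7.34493138e-03  7.18282047e+01] [-0.06245367 -1.33505679 -0.81289705] 43.602263182848716
```

View pics/c7.png

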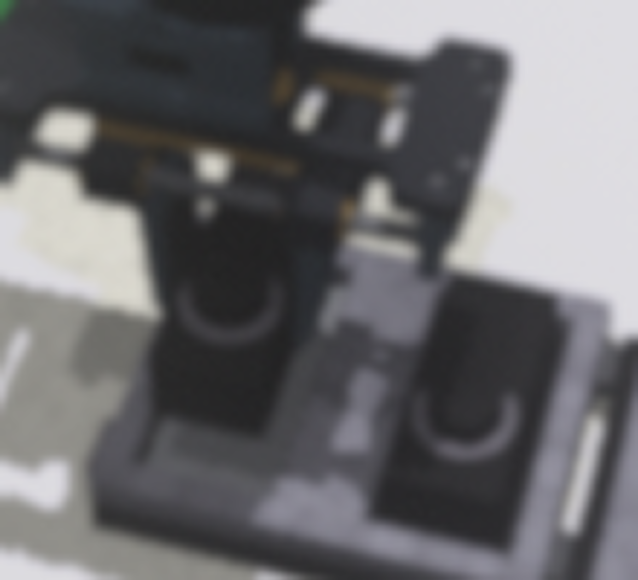

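The module hangs over the empty recess (crop (225,330)), aligned with the packed one at (465,410). I'm applying a small correction and lowering.

{"name": "apply_moves", "arguments": {"deltas": [[-0.002,0.0015,0.0,0,-1],[-0.002,0.0015,0.008,0,-1],[-0.002,0.0015,0.016,0,-1],[-0.002,0.0015,0.024,0,-1],[-0.002,0.0015,0.028,0,-1]]}}

```text
time_s: 13.6
ee_pos: [500.3, -200.9, 39.8]
ee_rot: [-179.9, -0.0, 71.8]
force: [-0.3, -0.6, -1.7]
gripper_width: 43.4
gripper_force: 40.0
```

{"name": "apply_moves", "arguments": {"deltas": [[0,0,0.001,0,-1],[0,0,0.002,0,-1],[0,0,0.003,0,-1],[0,0,0.004,0,-1],[0,0,0.004,0,-1]]}}

```text
time_s: 14.1
ee_pos: [500.9, -201.2, 37.0]
ee_rot: [180.0, 0.0, 71.8]
force: [0.5, -0.1, -1.2]
gripper_width: 43.3
gripper_force: 40.0
```

{"name": "apply_moves", "arguments": {"deltas": [[0,0,0.001,0,-1],[0,0,0.002,0,-1],[0,0,0.003,0,-1],[0,0,0.003,0,-1],[0,0,0.003,0,-1]]}}

```text
time_s: 14.6
ee_pos: [501.0, -201.3, 34.8]
ee_rot: [180.0, 0.0, 71.8]
force: [-2.0, 0.8, 5.4]
gripper_width: 43.6
gripper_force: 40.0
```

The force went from -1.5 to +5.4 N at z = 34.8, where the floor was expected, so it's down. Releasing.

{"name": "apply_moves", "arguments": {"deltas": [[0,0,0,0,0.2],[0,0,0,0,0.3],[0,0,0,0,0.3],[0,0,0,0,0.3],[0,0,-0.005,0,0.3]]}}

```text
time_s: 15.1
ee_pos: [500.4, -201.0, 38.5]
ee_rot: [-179.9, -0.0, 71.8]
force: [0.6, -0.5, 0.3]
gripper_width: 59.3
gripper_force: 0.0
```

{"name": "apply_moves", "arguments": {"deltas": [[0,0,-0.02,0,0.3],[0,0,-0.05,0,0.3],[0,0,-0.09,0,0.3],[0,0,-0.13,0,0.3],[0,0,-0.17,0,0.3]]}}

```text
time_s: 15.6
ee_pos: [500.6, -201.1, 210.9]
ee_rot: [180.0, 0.0, 71.8]
force: [0.6, -0.2, 0.8]
gripper_width: 59.3
gripper_force: 0.0
```

{"name": "apply_moves", "arguments": {"deltas": [[-0.045,0,0,0,0.3],[-0.09,0,0,0,0.3],[-0.135,0,0,0,0.3],[-0.18,0,0,0,0.3],[-0.225,0,0,0,0.3]]}}

```text
time_s: 16.1
ee_pos: [430.0, -416.5, 209.4]
ee_rot: [180.0, 0.0, 71.8]
force: [-0.5, -0.2, 0.3]
gripper_width: 59.7
gripper_force: 0.0
```

Run:
```python
from h import *
s=env.state();print(s["ee_pos"],s["force"],s["gripper_width"])
a=cams.grab_frame("side");b=cams.grab_frame("top");cv2.imwrite("pics/s6r.png",a);cv2.imwrite("pics/t6r.png",b)
cr=lambda i,x,y,w,h,f:cv2.resize(i[y:y+h,x:x+w],None,fx=f,fy=f,interpolation=cv2.INTER_CUBIC)
cv2.imwrite("pics/c8.png",np.hstack([cr(a,200,240,100,110,4),np.clip(cr(b,315,135,100,110,4)*1.5,0,255).astype('u1')]))
```

```text
[ 429.96807925 -416.54993956  209.42943122] [-0.49712517 -0.24835026  0.32058174] 59.72279467578425
```

View pics/c8.png

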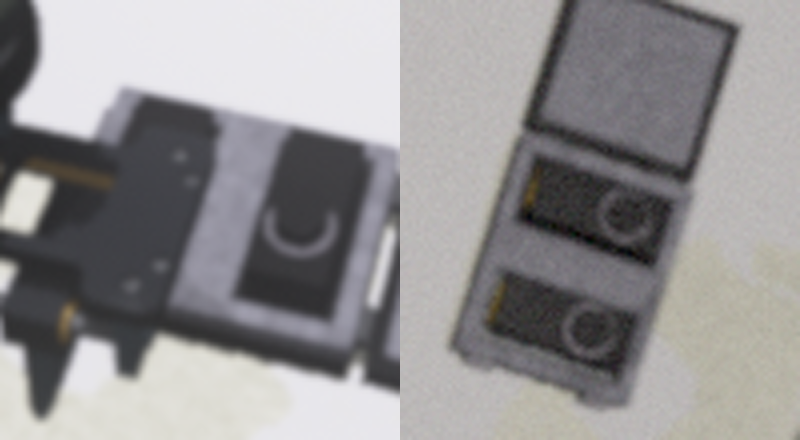

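The module lies flat in its recess (top-crop turret at (590,328)), parallel to the packed one at (625,213) and about the expected 90 mm away. The arm is clear, so I'm handing in.

```bash
python3 -c "
from workcell import env
print(env.job_done())"
```

```text
the job is handed in; nothing more can be done
None
```

I handed the job in at about 16 s of the 56 s allowed: the turret module was ejected from the +x bay and lies turret up in the empty recess, both slides are home, and no verdict came back.

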